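# Roll a sample carton to the stop and set it up for a compression test

## Robot

A 6-joint arm with a two-finger parallel gripper is mounted at the origin on the work surface. World frame = base frame: x ahead of the robot, y to its left, z up, the work surface at z = 0. Lengths are in m, angles in rad, forces in N, time in s.
With the tool pointing down it reaches from about 0.25 to 0.775 m from the base axis. Payload 4 kg.
Tool frame: the origin (TCP) lies between the finger pads; the fingertips stand 14 mm ahead of it and the grasp point (between the pads) lies 5 mm behind it; z points along the fingers, y is the line along which they close (so a half turn about z gives the same grasp; the last joint's range is limited). The gripper opens to 94 mm and grips with 3 to 60 N. Pads are 16 mm wide; open, the fingers measure 119 mm over their backs; the gripper's body (75 mm by 177 mm) begins 78 mm behind the grasp point.
Start: joints at [-1.257, 0.087, 1.371, -0, 1.684, -0.103], TCP at [0.223, -0.503, 0.22] pointing down, gripper open.
Joint ranges: [-3.1, 3.1], [-0.76, 2.03], [0.27, 2.55], [-1.08, 4.22], [0.17, 2.65], [-2.57, 2.57]. Speed limits (rad/s): [2.79, 2.79, 3.14, 3.14, 3.14, 3.14].

## Interface

Orientations are given as [roll, pitch, yaw] about the fixed x, y, z axes, in that order (R = Rz(yaw) Ry(pitch) Rx(roll)).
In Python, from bench import robot, snapshot gives the robot as it stands.
- The arm moves only by the tool carry_out, never from a script. Its argument "motion" is text: rows parted by semicolons, each of 4 numbers parted by spaces: the shift along the tool's x, y, z each as a share of 0.15 m, from -1 to 1, then the turn about the tool's z as a share of 180 degrees, from -1 to 1. A call has exactly 8 rows; each row is the pose to reach, as a shift and turn from the pose commanded when the call began, along the tool's axes at that moment, turning the shorter way round; what a row does not reach only later rows make up. A row lasts 1/10 s, in which the tool goes at most 50 mm and 8.59 degrees, less where a joint would pass 70% of its speed; a pose out of reach is approached as far as the arm can. A call with a number of a shift or a turn outside -1 to 1 is refused whole. A call with a gripper value outside its range is refused whole. "grip" is the opening, from -1 (shut) to 1 (fully open), set as the call begins (left out, the last holds). The fingers move at their own pace and stop on an object; the grip force is fixed at half the most. Time passes only in rows, so rows that repeat a pose let the fingers close, or fill a call up. It gives the time, the measured TCP pose, the force, the opening and the grip force at its end, in the units of the state.
- robot.get_obs(): the state, without advancing time (a new reading comes with each control period).
- snapshot(name): name is "side" or "top" or "wrist"; returns a dict with "image" (480x640x3 uint8, red, green, blue), "fx", "fy", "cx", "cy" (pixels), "pose" (4x4, takes a point from camera to world coordinates); the wrist camera has in their place "hand_eye" (4x4, takes a point from camera to tool coordinates, whose origin is the TCP and whose axes are the flange's). Camera axes: x right, y up, looking along -z (the intrinsics and any distortion apply to the point x, -y, -z); pixel columns grow to the right and rows downward; lengths in m; the calibration is good to about 2 mm. A picture is of the moment at which its call begins: read the wrist's pose just before it. There is no depth.
- robot.close_job(): hands the job in; it is judged then, once.
The state is a dict: "time": time; "joint_positions": joint angles; "qvel": joint speeds; "joint_torque": joint torques, N m; "tool_pos": TCP position; "ee_rot": TCP orientation; "wrist_force": force on the tool from outside, world axes, zero at the start; "wrist_torque": the same for the moment, N m; "width": finger opening in m; "finger_force": force on a finger pad.
Only numpy, scipy, OpenCV 4.12 (cv2) and the standard library are available. Lean on these libraries where they do the work, as an engineer would, in place of code of your own. Each camera call takes 0.05 s, during which the arm holds its last target. There are 200 camera calls.

## Task

Roll the sample carton along the roller track, without lifting it off the rollers on the way, until it rests against the end stop. Then lift it off and set it squarely down in the pocket of the test fixture, flat on the pocket floor, and after that stand the stemmed steel loading disc, stem up, on the middle of the carton's top. Do not knock over or shift the other things on the bench.

Things in the scene. Friction and masses are not known exactly. Their poses are not given: they have to be found in the camera images.
- track: Level aluminium roller track fixed to the bench, 460 x 84 mm. Origin: centre of its underside, on the bench; y runs along it to the end stop, x across, z up. Free steel rollers (20 mm thick, 31 mm apart), tops 60 mm above the bench: the carton rolls when pushed and soon stops when let go. Side guides 68 mm apart stand 6 mm above the roller tops. The end away from the stop is open.
- stop (a point): Middle of the end stop's face, at the height of the roller tops, 215 mm along the track's y from its origin. The stop is a dark steel plate across the track, 12 mm thick, its top 35 mm above the roller tops (95 mm above the bench). Axes as the track's: a carton against the stop has its centre at y = -50 mm from here.
- carton_center (a point): Centre (half-way up) of the sample carton standing on the rollers: closed cardboard box with a paper band round its middle, 60 mm (its x, across the track) x 100 mm (its y, along the track) x 80 mm tall (z up), 0.25 to 0.5 kg, rigid.
- pocket (a point): Middle of the pocket floor of the test fixture, a dark steel base plate (104 x 144 x 10 mm) fixed to the bench with an open-topped rectangular pocket. The floor is 10 mm above the bench; the pocket is 68 mm (x) by 108 mm (y) inside, z up. Its aluminium walls stand 10 mm above the floor and flare outward to about 15 mm above the floor.
- disc_stem (a point): Grip point on the stem of the loading disc: steel disc 56 mm in diameter, 10 mm thick, with an upright round stem 20 mm in diameter and 40 mm long on its middle (50 mm tall in all, 0.25 kg). This point lies on the axis, 35 mm above the disc's underside; z is the axis, up. The disc stands loose on the bench, stem up.
- weight: Bystander, leave alone: small brass calibration weight, 30 mm across, 36 mm tall. Origin: centre of its underside.
- tape: Bystander, leave alone: roll of clear tape lying flat, 90 mm across, 30 mm tall. Origin: centre of its underside.
- driver: Bystander, leave alone: screwdriver lying on the bench. Origin near the middle of its length.
- spare: Bystander, leave alone: spare carton standing on the bench, 90 x 90 x 130 mm tall. Origin: centre of its underside.
- bottle: Bystander, leave alone: amber sample bottle, 60 mm across, 130 mm tall. Origin: centre of its underside.
- mug: Bystander, leave alone: white mug, 76 mm across, 90 mm tall. Origin: centre of its underside.
Things that resemble listed ones, but are neither listed nor needed, are in the scene too. Of the things that look like the part that bears disc_stem, take the one that is farthest to the robot's right at the start. What is shaped like the part that bears carton_center but yellow is not meant.

How it is judged:
On the way, in this order (a step that is already met when the one before it is completed fails the run):
1. the carton stands on the rollers against the end stop (within 6 mm) (y of carton_center in the frame of track above 0.159 m and z of carton_center in the frame of track between 0.096 and 0.104 m and x of carton_center in the frame of track between -0.01 and 0.01 m and angle between carton_center's own z axis and vertical below 0.06 rad), for 0.3 s.
2. the carton sits flat on the floor of the fixture pocket (horizontal distance between carton_center and pocket below 0.008 m and z of carton_center in the frame of pocket between 0.036 and 0.044 m and angle between the y axis of carton_center and the y axis of pocket, either way round below 0.12 rad and angle between carton_center's own z axis and vertical below 0.06 rad), for 0.2 s.
At the end, for the whole second after the job is handed in: The carton sits upright (within 0.06 rad) on the pocket floor, centred within 8 mm and square within 0.12 rad (either way round); the loading disc stands stem up and level (within 0.06 rad) flat on the carton's top, its axis within 12 mm of the carton's middle. Both are released and still (all of step 2 and horizontal distance between disc_stem and carton_center below 0.012 m and z of disc_stem in the frame of carton_center between 0.071 and 0.079 m and angle between disc_stem's own z axis and vertical below 0.06 rad); the robot touches nothing.
It fails at once if the carton is lifted off the rollers (more than 8 mm) on the half of the track away from the stop (y of carton_center in the frame of track below 0 m and z of carton_center in the frame of track between 0.108 and 0.17 m and x of carton_center in the frame of track between -0.04 and 0.04 m).
It fails at once if a bystander is shifted by more than 40 mm or knocked over (distance of any of weight, tape, driver, spare, bottle, mug from where it was at the start of the episode above 0.04 m or angle between any of weight, spare, bottle, mug's own z axis and vertical above 0.5 rad).
It also fails if it takes over 72 s, if anything falls off the work surface, if the arm or the gripper's body presses on something with over 40 N, if the wrist force passes 120 N, or if a joint passes its speed limit or range.

## Working session

There is one attempt and no reset: what is moved stays moved. The work goes in short steps, Python scripts to look and compute and a tool call to move; the robot and the scene stay as the last step left them, time stands still between calls to the robot, and variables do not carry over. Pictures are saved under pics/ and viewed, at most 10 in all, crops included, and the job is handed in when it is done.

Besides the shell and the picture viewer there is one more tool, called by a JSON object that holds its "name" and its "arguments", one argument or row to a line. carry_out: Moves the arm, as the interface text tells. Shift numbers are shares of 0.15 m and turn numbers shares of 180 degrees, none past 1 either way. Its arguments: {"type":"object","properties":{"motion":{"type":"string"},"grip":{"type":"number"}},"required":["motion"]}

```bash
mkdir -p pics; ls
cat > h.py <<'E'
import numpy as np, cv2
from bench import robot, snapshot
def save(n,f):
    s=snapshot(n); cv2.imwrite('pics/'+f,s['image'][:,:,::-1]); np.save('pics/'+f+'.npy',s,allow_pickle=True); return s
def load(f): return np.load('pics/'+f+'.npy',allow_pickle=True).item()
def ray(s,u,v,z,pose=None):
    P=s['pose'] if pose is None else pose
    d=P[:3,:3]@np.array([(u-s['cx'])/s['fx'],-(v-s['cy'])/s['fy'],-1]); o=P[:3,3]
    return o+d*(z-o[2])/d[2]
def proj(s,p,pose=None):
    P=s['pose'] if pose is None else pose
    c=P[:3,:3].T@(np.array(p)-P[:3,3]); return [s['cx']+s['fx']*c[0]/-c[2], s['cy']-s['fy']*c[1]/-c[2]]
E
python3 - <<'E'
from h import *
for n in('top','side'):
    s=save(n,n+'1.png'); print([k for k in s if k!='image'],s['fx'],s['pose'].round(3).tolist())
print(robot.get_obs())
E
```

```text
pics
['fx', 'fy', 'cx', 'cy', 'pose'] 519.7896464101437 [[0.018, 0.978, -0.209, 0.335], [-1.0, 0.016, -0.008, 0.026], [-0.005, 0.209, 0.978, 1.424], [0.0, 0.0, 0.0, 1.0]]
['fx', 'fy', 'cx', 'cy', 'pose'] 511.69974697941433 [[-0.994, 0.072, -0.077, 0.525], [-0.105, -0.652, 0.751, 0.947], [0.003, 0.755, 0.656, 0.876], [0.0, 0.0, 0.0, 1.0]]
{'time': 0.1, 'joint_positions': array([-1.25706940e+00,  8.79439677e-02,  1.37206867e+00, -3.46309939e-06,
        1.68359727e+00, -1.03104514e-01]), 'qvel': array([-1.74076922e-04, -1.02897135e-03, -2.29736176e-03, -1.12771234e-04,
       -2.51735252e-05, -1.41964765e-03]), 'joint_torque': array([ 1.46019051e-03, -3.41250122e+01, -3.03304410e+01,  7.19630672e-02,
        3.03889182e-02, -9.63542266e-05]), 'tool_pos': array([ 0.22252823, -0.50247857,  0.2184043 ]), 'ee_rot': array([-3.13958576e+00, -2.04196137e-04,  4.16830849e-01]), 'wrist_force': array([-0.26900118,  0.62036305,  0.19458487]), 'wrist_torque': array([ 0.00536133,  0.00822132, -0.04362937]), 'finger_force': 0.0, 'width': 0.09381141632565997}
```

View pics/top1.png

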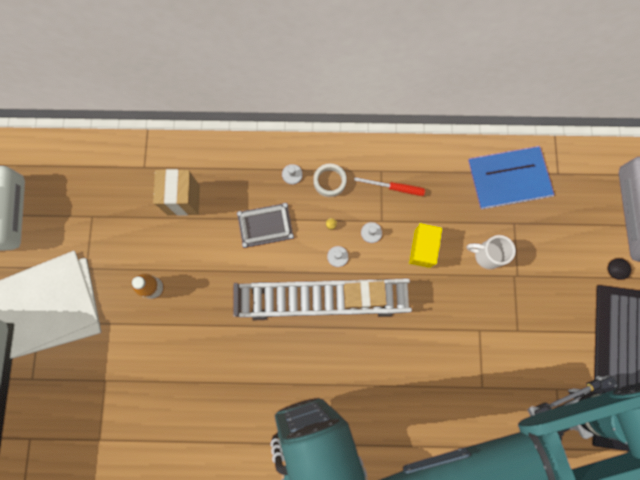

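View pics/side1.png

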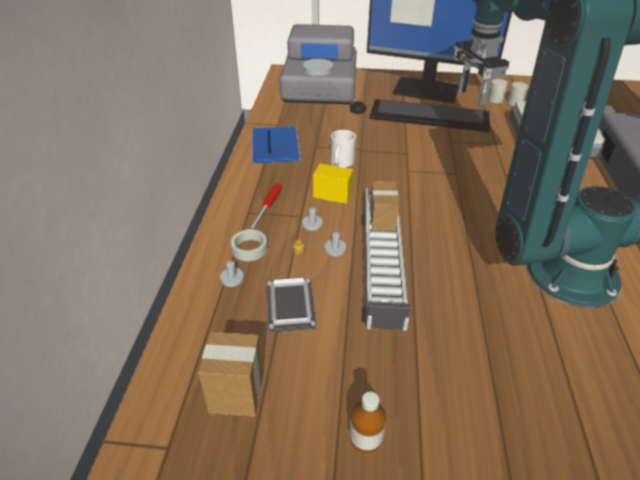

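The top view shows three stemmed discs at (292,174), (338,257) and (372,232). Image right is the robot's right (-y), so (372,232) is the one meant. The track runs from its open end at (410,295) to the stop at (236,300), with the brown carton at about (366,293). The yellow box at (427,245) is the decoy, and the pocket is at (266,226). I'll confirm in one crop.

Run:
```python
from h import *
s=load('top1.png'); im=s['image']
c=im[160:330,225:425]; cv2.imwrite('pics/crop1.png',cv2.resize(c[:,:,::-1],None,fx=4,fy=3.5,interpolation=cv2.INTER_CUBIC)[:600])
for n,u,v,z in [('disc292',292,174,.01),('d338',338,257,.01),('d372',372,232,.01),('stopend',236,300,.095),('openend',409,295,.06),('carton',366,293,.14),('pocket',266,226,.02)]:
    print(n,ray(s,u,v,z).round(3))
```

```text
disc292 [0.817 0.104 0.01 ]
d338 [ 0.579 -0.029  0.01 ]
d372 [ 0.651 -0.123  0.01 ]
stopend [0.449 0.233 0.095]
openend [ 0.472 -0.214  0.06 ]
carton [ 0.467 -0.094  0.14 ]
pocket [0.661 0.171 0.02 ]
```

View pics/crop1.png

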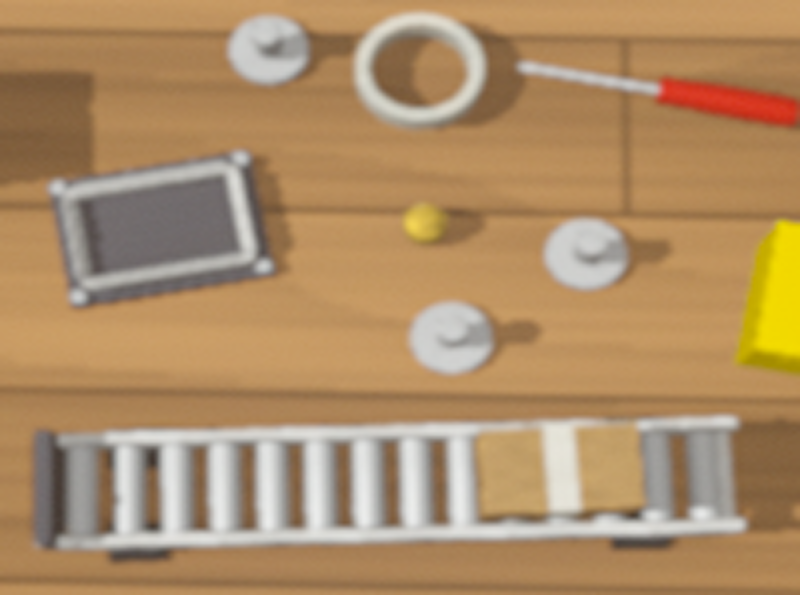

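The crop confirms the disc at crop (587,253), which is full-image (372,232), as the rightmost of the three. Next I'll fit the track, carton and pocket poses and work out the first moves.

```bash
cat >> h.py <<'E'
def deg(a): return round(float(np.degrees(a)),2)
def state():
    o=robot.get_obs(); return o
from scipy.spatial.transform import Rotation as Ro
def togo(goal,yaw=None,cmd=None):
    """goal TCP world -> tool shares; yaw = direction of tool y line (world angle, mod pi)"""
    o=robot.get_obs(); R=Ro.from_euler('xyz',o['ee_rot']).as_matrix()
    d=R.T@(np.array(goal)-o['tool_pos'])
    t=0
    if yaw is not None:
        c=np.arctan2(R[1,1],R[0,1]); e=(yaw-c+np.pi/2)%np.pi-np.pi/2; t=-e  # tool z down
    print('t',round(o['time'],2),'pos',o['tool_pos'].round(4),'mm',(d*1000).round(1),'share',(d/.15).round(4),'turn',round(float(t/np.pi),4),'q6',round(float(o['joint_positions'][5]),2),'w',o['width'],'F',o['wrist_force'].round(1))
E
python3 - <<'E'
from h import *
s=load('top1.png')
f=lambda u,v,z: ray(s,225+u/4-.4,160+v/3.5-.4,z)
A=f(58,440,.066);B=f(738,422,.066);C=f(60,543,.066);D=f(745,525,.066)
print(A,B,C,D)
ty=(A-B)+(C-D); a=np.arctan2(ty[1],ty[0]); print('track y dir',deg(a),'mid',(A+B+C+D)/4)
S=f(44,488,.095); print('stopmid',S)
K=[f(*k,.14) for k in((478,434),(638,427),(482,515),(640,508))]; print('carton',np.array(K).round(4),np.mean(K,0))
P=[f(*k,.025) for k in((58,187),(240,158),(78,297),(264,267))]; print('pocket',np.array(P).round(4),np.mean(P,0)); py=(P[0]-P[1])+(P[2]-P[3]); b=np.arctan2(py[1],py[0]); print('pocket y',deg(b))
print('disc',f(587,253,.008),'stemtop',f(588,243,.05))
togo([.467,-.094,.22],a+np.pi/2)
print(snapshot('wrist')['hand_eye'].round(3))
E
```

```text
[0.48946973 0.23119143 0.066     ] [ 0.51058611 -0.21397217  0.066     ] [0.41319041 0.22624863 0.066     ] [ 0.43407175 -0.2169284   0.066     ]
track y dir 92.71 mid [0.4618295  0.00663487 0.066     ]
stopmid [0.45100354 0.23405779 0.095     ]
carton [[ 0.4898 -0.0399  0.14  ]
 [ 0.4964 -0.139   0.14  ]
 [ 0.4329 -0.0427  0.14  ]
 [ 0.4394 -0.1396  0.14  ]] [ 0.46461025 -0.09029691  0.14      ]
pocket [[0.6954 0.247  0.025 ]
 [0.7213 0.1212 0.025 ]
 [0.6066 0.229  0.025 ]
 [0.6328 0.1021 0.025 ]] [0.66401816 0.17484303 0.025     ]
pocket y 101.64
disc [ 0.65156136 -0.12183784  0.008     ] stemtop [ 0.6501161  -0.11817799  0.05      ]
t 0.1 pos [ 0.2225 -0.5025  0.2184] mm [ 388.9 -274.5   -1. ] share [ 2.5928 -1.8302 -0.0064] turn -0.3824 q6 -0.1 w 0.09381141632565997 F [-0.3  0.6  0.2]
[[ 0.001  0.974  0.226  0.065]
 [ 1.    -0.001 -0.    -0.   ]
 [ 0.     0.226 -0.974 -0.166]
 [ 0.     0.     0.     1.   ]]
```

{"name": "carry_out", "arguments": {
  "motion": "1 -0.71 0 -0.38; 1 -0.71 0 -0.38; 1 -0.71 0 -0.38; 1 -0.71 0 -0.38; 1 -0.71 0 -0.38; 1 -0.71 0 -0.38; 1 -0.71 0 -0.38; 1 -0.71 0 -0.38",
  "grip": 1
}}

```text
time: 0.95
tool_pos: [0.3167, -0.3444, 0.2192]
ee_rot: [-3.141, -0.0, 1.617]
wrist_force: [0.2, 0.3, -0.7]
width: 0.0943
finger_force: 0.0
```

```bash
python3 -c "
from h import *
togo([.4646,-.0903,.22],np.radians(2.7))"
```

```text
t 0.95 pos [ 0.3167 -0.3444  0.2192] mm [247.  159.5  -0.8] share [ 1.6469  1.0634 -0.0052] turn -0.0003 q6 -0.99 w 0.09432731446537186 F [ 0.2  0.3 -0.7]
```

{"name": "carry_out", "arguments": {
  "motion": "0.3 0.2 0 0; 0.6 0.4 0 0; 0.9 0.6 0 0; 1 0.7 0 0; 1 0.7 0 0; 1 0.7 0 0; 1 0.7 0 0; 1 0.7 0 0"
}}

```text
time: 1.75
tool_pos: [0.415, -0.1918, 0.2193]
ee_rot: [-3.141, 0.0, 1.609]
wrist_force: [0.1, -0.5, 0.3]
width: 0.0939
finger_force: 0.0
```

{"name": "carry_out", "arguments": {
  "motion": "0.3 0.2 0 0; 0.65 0.36 0 0; 0.65 0.36 0 0; 0.65 0.36 0 0; 0.65 0.36 0 0; 0.65 0.36 0 0; 0.65 0.36 0 0; 0.65 0.36 0 0"
}}

```text
time: 2.55
tool_pos: [0.4654, -0.0922, 0.2195]
ee_rot: [3.142, 0.0, 1.609]
wrist_force: [-0.2, -1.1, 0.0]
width: 0.0936
finger_force: 0.0
```

```bash
cat >> h.py <<'E'
def wpose(s,o):
    T=np.eye(4);T[:3,:3]=Ro.from_euler('xyz',o['ee_rot']).as_matrix();T[:3,3]=o['tool_pos']; return T@s['hand_eye']
def wsave(f):
    o=robot.get_obs(); s=snapshot('wrist'); s['pose']=wpose(s,o); cv2.imwrite('pics/'+f,s['image'][:,:,::-1]); np.save('pics/'+f+'.npy',s,allow_pickle=True); return s
E
python3 -c "
from h import *
togo([.4646,-.0903,.22],np.radians(2.7)); wsave('w1.png')"
```

```text
t 2.55 pos [ 0.4654 -0.0922  0.2195] mm [ 1.9 -0.8 -0.5] share [ 0.0126 -0.0051 -0.0031] turn -0.0029 q6 -0.35 w 0.09358783090538206 F [-0.2 -1.1  0. ]
```

View pics/w1.png

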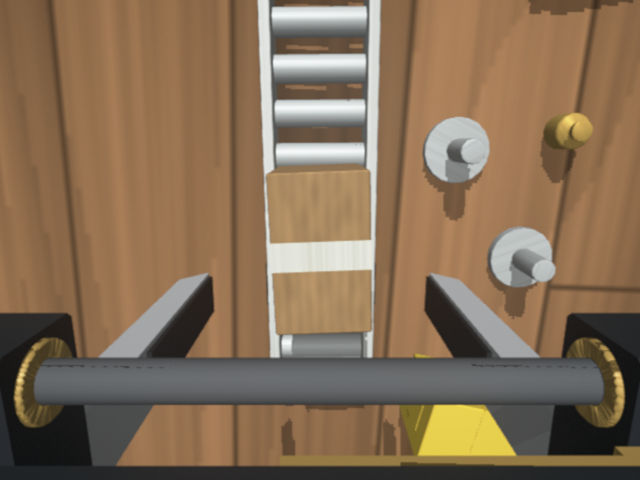

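The wrist view shows the carton top with corners at about (268,175), (370,171), (371,331), (276,333). The wanted disc is at (521,257) with its stem top at (542,270).

Run:
```python
from h import *
s=load('w1.png')
K=np.array([ray(s,u,v,.14) for u,v in((268,175),(370,171),(371,331),(276,333))]);print(K.round(4),K.mean(0))
Rr=[ray(s,u,v,.066) for u,v in((265,0),(271,170),(374,0),(371,170))];print(np.array(Rr).round(4))
L=[ray(s,u,v,.06) for u,v in((273,20),(366,20),(274,113),(366,113))];print(np.array(L).round(4))
print('disc',ray(s,521,257,.01),ray(s,542,270,.05))
print(proj(s,[.462,.0,.066]))
```

```text
[[ 0.4342 -0.0461  0.14  ]
 [ 0.4922 -0.0416  0.14  ]
 [ 0.4993 -0.1398  0.14  ]
 [ 0.4403 -0.1434  0.14  ]] [ 0.4664816  -0.09272879  0.14      ]
[[ 0.4223  0.0659  0.066 ]
 [ 0.4279 -0.0482  0.066 ]
 [ 0.4964  0.0687  0.066 ]
 [ 0.5019 -0.0453  0.066 ]]
[[ 0.4273  0.0551  0.06  ]
 [ 0.4923  0.0577  0.06  ]
 [ 0.4289 -0.0072  0.06  ]
 [ 0.4962 -0.0046  0.06  ]]
disc [ 0.65080753 -0.12156857  0.01      ] [ 0.64957803 -0.12181926  0.05      ]
[np.float64(319.5641922514111), np.float64(103.77819967233418)]
```

{"name": "carry_out", "arguments": {
  "motion": "0 0.007 0.25 -0.004; 0 0.007 0.5 -0.004; 0 0.007 0.65 -0.004; 0 0.007 0.74 -0.004; 0 0.007 0.74 -0.004; 0 0.007 0.74 -0.004; 0 0.007 0.74 -0.004; 0 0.007 0.74 -0.004"
}}

```text
time: 3.4
tool_pos: [0.4679, -0.0915, 0.1102]
ee_rot: [3.139, 0.001, 1.623]
wrist_force: [0.6, -0.3, -0.6]
width: 0.0938
finger_force: 0.0
```

{"name": "carry_out", "arguments": {
  "motion": "0 0 0 0; 0 0 0 0; 0 0 0 0; 0 0 0 0; 0 0 0 0; 0 0 0 0; 0 0 0 0; 0 0 0 0",
  "grip": -1
}}

```text
time: 4.2
tool_pos: [0.4667, -0.0911, 0.1085]
ee_rot: [-3.141, 0.0, 1.623]
wrist_force: [-0.9, 0.5, 0.4]
width: 0.06
finger_force: 29.9
```

```bash
python3 -c "
from h import *
togo([.4646,-.0903,.108],np.radians(2.8))"
```

```text
t 4.2 pos [ 0.4667 -0.0911  0.1085] mm [ 0.9 -2.   0.5] share [ 0.0062 -0.0135  0.0032] turn 0.0011 q6 -0.36 w 0.06002935896375407 F [-0.9  0.5  0.4]
```

{"name": "carry_out", "arguments": {
  "motion": "0.1 0 0 0; 0.22 0 0 0; 0.36 0 0 0; 0.5 0 0 0; 0.64 0 0 0; 0.78 0 0 0; 0.85 0 0 0; 0.85 0 0 0"
}}

```text
time: 5.0
tool_pos: [0.4601, 0.0378, 0.1085]
ee_rot: [3.141, -0.0, 1.626]
wrist_force: [1.4, 0.2, -0.5]
width: 0.06
finger_force: 29.9
```

{"name": "carry_out", "arguments": {
  "motion": "0.1 0 0 0; 0.22 0 0 0; 0.36 0 0 0; 0.5 0 0 0; 0.6 0 0 0; 0.68 0 0 0; 0.7 0 0 0; 0.7 0 0 0"
}}

```text
time: 5.8
tool_pos: [0.4549, 0.1409, 0.1085]
ee_rot: [3.141, 0.0, 1.623]
wrist_force: [1.3, 0.4, 0.0]
width: 0.0599
finger_force: 29.9
```

```bash
python3 -c "
from h import *
togo([.4537,.1796,.1085],np.radians(2.8)); wsave('w2.png')"
```

```text
t 5.8 pos [0.4549 0.1409 0.1085] mm [38.7  0.9 -0. ] share [ 2.58e-01  5.90e-03 -2.00e-04] turn 0.0012 q6 0.13 w 0.059859545739931706 F [1.3 0.4 0. ]
```

View pics/w2.png

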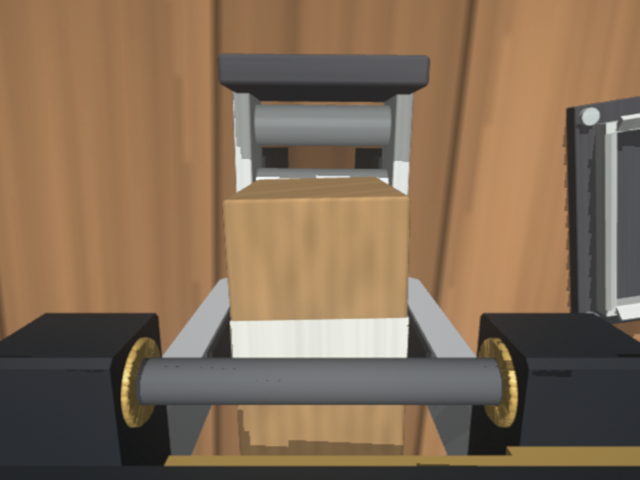

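The carton's front top edge is at rows 196-200. The stop's near top edge is at row ~85, spanning u 222-428.

Run:
```python
from h import *
s=load('w2.png')
print('stop',ray(s,222,86,.095),ray(s,428,84,.095))
print('carton',ray(s,226,202,.14),ray(s,407,197,.14),'band',ray(s,231,320,.14),ray(s,407,318,.14))
```

```text
stop [0.4112076 0.2259183 0.095    ] [0.49307284 0.23103355 0.095     ]
carton [0.42242904 0.18619147 0.14      ] [0.47956594 0.19081042 0.14      ] band [0.42426713 0.14611629 0.14      ] [0.48366285 0.14997091 0.14      ]
```

{"name": "carry_out", "arguments": {
  "motion": "0.05 0.003 0 0; 0.1 0.003 0 0; 0.15 0.003 0 0; 0.2 0.003 0 0; 0.22 0.003 0 0; 0.24 0.003 0 0; 0.25 0.003 0 0; 0.255 0.003 0 0"
}}

```text
time: 6.65
tool_pos: [0.4531, 0.179, 0.1085]
ee_rot: [3.142, 0.001, 1.623]
wrist_force: [0.5, -2.5, 1.0]
width: 0.0603
finger_force: 29.9
```

{"name": "carry_out", "arguments": {
  "motion": "0.003 0 0 0; 0.005 0 0 0; 0.007 0 0 0; 0.009 0 0 0; 0.012 0 0 0; 0.012 0 0 0; 0.012 0 0 0; 0.012 0 0 0"
}}

```text
time: 7.45
tool_pos: [0.453, 0.1793, 0.1086]
ee_rot: [-3.141, 0.004, 1.622]
wrist_force: [-1.3, -7.3, 2.9]
width: 0.0601
finger_force: 29.8
```

{"name": "carry_out", "arguments": {
  "motion": "-0.012 0 0 0; -0.012 0 0 0; -0.012 0 0 0; -0.012 0 0 0; -0.012 0 -0.1 0; -0.012 0 -0.25 0; -0.012 0 -0.4 0; -0.012 0 -0.4 0"
}}

```text
time: 8.25
tool_pos: [0.4545, 0.1807, 0.1709]
ee_rot: [3.136, -0.003, 1.624]
wrist_force: [0.8, -0.1, -2.1]
width: 0.0598
finger_force: 29.9
```

```bash
python3 -c "
from h import *
togo([.664,.120,.1685],np.radians(11.6))"
```

```text
t 8.25 pos [0.4545 0.1807 0.1709] mm [-71.7 206.    3.2] share [-0.4783  1.3733  0.0214] turn -0.0475 q6 0.21 w 0.059838233340893665 F [ 0.8 -0.1 -2.1]
```

{"name": "carry_out", "arguments": {
  "motion": "-0.1 0.2 0 -0.02; -0.2 0.45 0 -0.048; -0.3 0.7 0 -0.048; -0.42 0.9 0 -0.048; -0.48 1 0 -0.048; -0.48 1 0 -0.048; -0.48 1 0 -0.048; -0.48 1 0 -0.048"
}}

```text
time: 9.05
tool_pos: [0.6054, 0.1161, 0.1674]
ee_rot: [-3.14, -0.001, 1.775]
wrist_force: [0.7, -0.7, -2.7]
width: 0.0596
finger_force: 29.9
```

```bash
python3 -c "
from h import *
togo([.664,.120,.1685],np.radians(11.6))"
```

```text
t 9.05 pos [0.6054 0.1161 0.1674] mm [-8.1 58.2 -1.2] share [-0.0537  0.388  -0.0083] turn 0.0006 q6 -0.11 w 0.05964101381037479 F [ 0.7 -0.7 -2.7]
```

{"name": "carry_out", "arguments": {
  "motion": "-0.03 0.2 0 0; -0.04 0.4 0 0; -0.04 0.46 0 0; -0.04 0.46 0 0; -0.04 0.46 0 0; -0.04 0.46 0 0; -0.04 0.46 0 0; -0.04 0.46 0 0"
}}

```text
time: 9.85
tool_pos: [0.6749, 0.1232, 0.169]
ee_rot: [3.141, 0.0, 1.774]
wrist_force: [0.1, 0.7, -2.2]
width: 0.0601
finger_force: 29.9
```

```bash
python3 -c "
from h import *
togo([.675,.120,.1685],np.radians(11.6)); wsave('w3.png')"
```

```text
t 9.85 pos [0.6749 0.1232 0.169 ] mm [-3.2 -0.6  0.5] share [-0.0212 -0.0038  0.003 ] turn 0.0002 q6 -0.11 w 0.06014649201920049 F [ 0.1  0.7 -2.2]
```

View pics/w3.png

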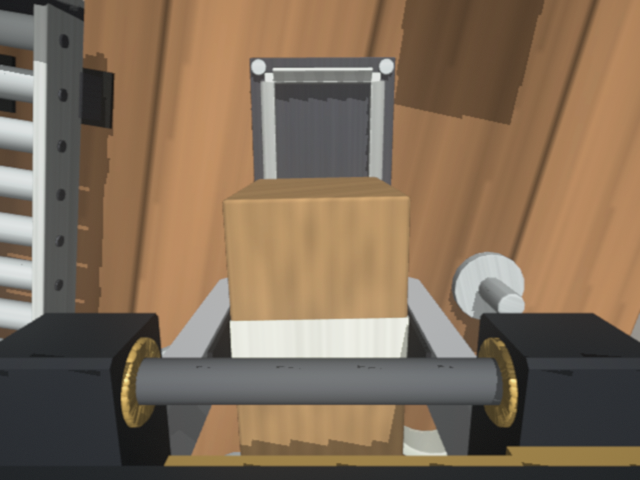

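The pocket's plate shows its far corners at (250,58) and (396,58), with sides reaching (253,180) and (391,180). The inner floor spans u 275-371 at row ~170. The carton's front edge is at row ~199.

Run:
```python
from h import *
s=load('w3.png')
a=ray(s,250,58,.01);b=ray(s,396,58,.01);c=ray(s,253,180,.01);d=ray(s,391,180,.01)
for n,p in zip('abcd',(a,b,c,d)):print(n,p.round(4))
print('width',np.linalg.norm(a-b),'yaw x',deg(np.arctan2(*(b-a)[1::-1])),'sides',deg(np.arctan2(*(a-c)[1::-1])),deg(np.arctan2(*(b-d)[1::-1])))
f=[ray(s,262,66,.025),ray(s,384,66,.025)];print('posts',f, deg(np.arctan2(*(f[1]-f[0])[1::-1])))
w=[ray(s,276,170,.01),ray(s,370,170,.01)];print('floor',w,np.mean(w,0))
# inner top-lip lines z .02
y=np.radians(101.6);dy=np.array([np.cos(y),np.sin(y),0])
print('ctr from plate',(a+b)/2-.072*dy)
K=[ray(s,225,200,.2005),ray(s,407,197,.2005),ray(s,231,320,.2005),ray(s,407,318,.2005)];print(np.array(K).round(4))
R=Ro.from_euler('xyz',robot.get_obs()['ee_rot']).as_matrix()
print('carton in tool',[(R.T@(k-robot.get_obs()['tool_pos'])*1000).round(1).tolist() for k in K])
```

```text
a [0.6016 0.2346 0.01  ]
b [0.7033 0.2556 0.01  ]
c [0.6181 0.15   0.01  ]
d [0.7205 0.1711 0.01  ]
width 0.10384684307242364 yaw x 11.69 sides 101.09 101.51
posts [array([0.61316508, 0.22901116, 0.025     ]), array([0.6945436 , 0.24584076, 0.025     ])] 11.68
floor [array([0.63384735, 0.16086551, 0.01      ]), array([0.7031807 , 0.17518621, 0.01      ])] [0.66851403 0.16802586 0.01      ]
ctr from plate [0.66689874 0.17454743 0.01      ]
[[0.6356 0.1638 0.2005]
 [0.6918 0.1764 0.2005]
 [0.6439 0.1239 0.2005]
 [0.702  0.1366 0.2005]]
carton in tool [[47.7, -30.4, -31.6], [48.7, 27.2, -31.6], [7.0, -30.4, -31.6], [7.7, 29.1, -31.6]]
```

```bash
python3 -c "
from h import *
togo([.6666,.1763,.0590],np.radians(11.6))"
```

```text
t 9.9 pos [0.6751 0.1232 0.1689] mm [ 53.7   2.4 109.9] share [0.3581 0.0158 0.7326] turn 0.0002 q6 -0.11 w 0.06002682200111996 F [-0.4 -0.1 -2.1]
```

{"name": "carry_out", "arguments": {
  "motion": "0.15 0.016 0 0; 0.3 0.016 0 0; 0.36 0.016 0.1 0; 0.36 0.016 0.3 0; 0.36 0.016 0.5 0; 0.36 0.016 0.6 0; 0.36 0.016 0.6 0; 0.36 0.016 0.6 0"
}}

```text
time: 10.7
tool_pos: [0.6672, 0.1763, 0.0788]
ee_rot: [3.141, 0.0, 1.774]
wrist_force: [0.4, 0.9, -2.4]
width: 0.0598
finger_force: 29.9
```

```bash
python3 -c "
from h import *
togo([.6666,.1763,.0590],np.radians(11.6))"
```

```text
t 10.7 pos [0.6672 0.1763 0.0788] mm [ 0.1 -0.6 19.8] share [ 0.0007 -0.0039  0.1317] turn 0.0001 q6 -0.03 w 0.059752838743811126 F [ 0.4  0.9 -2.4]
```

{"name": "carry_out", "arguments": {
  "motion": "0 -0.004 0.03 0; 0 -0.004 0.06 0; 0 -0.004 0.09 0; 0 -0.004 0.11 0; 0 -0.004 0.12 0; 0 -0.004 0.128 0; 0 -0.004 0.132 0; 0 -0.004 0.132 0"
}}

```text
time: 11.5
tool_pos: [0.6663, 0.1765, 0.0588]
ee_rot: [3.141, 0.0, 1.774]
wrist_force: [-0.2, 0.6, -2.1]
width: 0.0598
finger_force: 29.9
```

{"name": "carry_out", "arguments": {
  "motion": "0 0 0.003 0; 0 0 0.005 0; 0 0 0.007 0; 0 0 0.008 0; 0 0 0.008 0; 0 0 0.008 0; 0 0 0.008 0; 0 0 0.008 0"
}}

```text
time: 12.3
tool_pos: [0.6665, 0.1765, 0.0586]
ee_rot: [3.141, 0.0, 1.774]
wrist_force: [-2.7, -0.9, 5.8]
width: 0.0601
finger_force: 29.9
```

Contact with the pocket floor. Releasing and rising.

{"name": "carry_out", "arguments": {
  "motion": "0 0 0 0; 0 0 0 0; 0 0 0 0; 0 0 0 0; 0 0 0 0; 0 0 0 0; 0 0 0 0; 0 0 0 0",
  "grip": 1
}}

```text
time: 13.1
tool_pos: [0.6663, 0.1765, 0.0575]
ee_rot: [3.142, 0.0, 1.774]
wrist_force: [-0.4, -0.3, 0.2]
width: 0.0941
finger_force: 0.0
```

{"name": "carry_out", "arguments": {
  "motion": "0 0 -0.2 0; 0 0 -0.5 0; 0 0 -0.8 0; 0 0 -0.8 0; 0 0 -0.8 0; 0 0 -0.8 0; 0 0 -0.8 0; 0 0 -0.8 0"
}}

```text
time: 13.9
tool_pos: [0.6654, 0.1763, 0.1751]
ee_rot: [-3.138, -0.0, 1.774]
wrist_force: [-0.2, -0.3, 0.1]
width: 0.0941
finger_force: 0.0
```

```bash
python3 -c "
from h import *
togo([.6508,-.1216,.18],np.radians(11.6)); wsave('w4.png')"
```

```text
t 13.9 pos [0.6654 0.1763 0.1751] mm [-288.9  -74.5   -4.6] share [-1.9257 -0.4964 -0.031 ] turn 0.0002 q6 -0.03 w 0.09409811381952903 F [-0.2 -0.3  0.1]
```

View pics/w4.png

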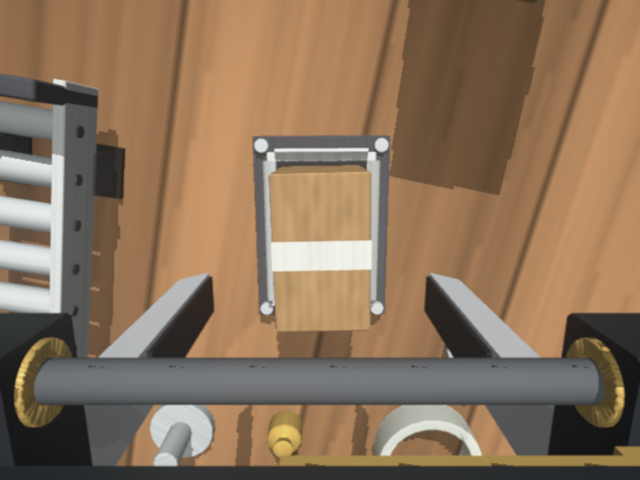

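The carton sits in the pocket, its top corners at (271,172), (370,172), (370,331), (277,331). Now over to the disc.

Run:
```python
from h import *
s=load('w4.png')
K=np.array([ray(s,*p,.09) for p in((271,172),(370,172),(370,331),(277,331))]);print(K.round(4),K.mean(0))
a=ray(s,254,137,.01);b=ray(s,389,137,.01);y=np.radians(101.6);dy=np.array([np.cos(y),np.sin(y),0])
print('pocket',(a+b)/2-.072*dy, np.linalg.norm(a-b))
```

```text
[[0.6275 0.2182 0.09  ]
 [0.684  0.2298 0.09  ]
 [0.7069 0.1325 0.09  ]
 [0.649  0.1205 0.09  ]] [0.66685805 0.17524699 0.09      ]
pocket [0.66680236 0.17395811 0.01      ] 0.10182013413949426
```

{"name": "carry_out", "arguments": {
  "motion": "-0.2 -0.06 0 0; -0.5 -0.12 0 0; -0.8 -0.2 0 0; -1 -0.25 0 0; -1 -0.25 0 0; -1 -0.25 0 0; -1 -0.25 0 0; -1 -0.25 0 0"
}}

```text
time: 14.75
tool_pos: [0.6598, 0.0235, 0.1772]
ee_rot: [-3.141, -0.0, 1.776]
wrist_force: [0.1, 0.1, -0.2]
width: 0.0941
finger_force: 0.0
```

{"name": "carry_out", "arguments": {
  "motion": "-0.2 -0.06 0 0; -0.5 -0.12 0 0; -0.8 -0.2 0 0; -0.92 -0.25 0 0; -0.92 -0.25 0 0; -0.92 -0.25 0 0; -0.92 -0.25 0 0; -0.92 -0.25 0 0"
}}

```text
time: 15.55
tool_pos: [0.6512, -0.1187, 0.1776]
ee_rot: [3.141, -0.0, 1.777]
wrist_force: [0.3, 0.6, -0.2]
width: 0.0941
finger_force: 0.0
```

```bash
python3 -c "
from h import *
togo([.6508,-.1216,.030],np.radians(11.6)); wsave('w5.png')"
```

```text
t 15.55 pos [ 0.6512 -0.1187  0.1776] mm [ -2.8  -1.1 147.6] share [-0.0188 -0.0071  0.984 ] turn 0.0011 q6 -0.47 w 0.09414913513213069 F [ 0.3  0.6 -0.2]
```

View pics/w5.png

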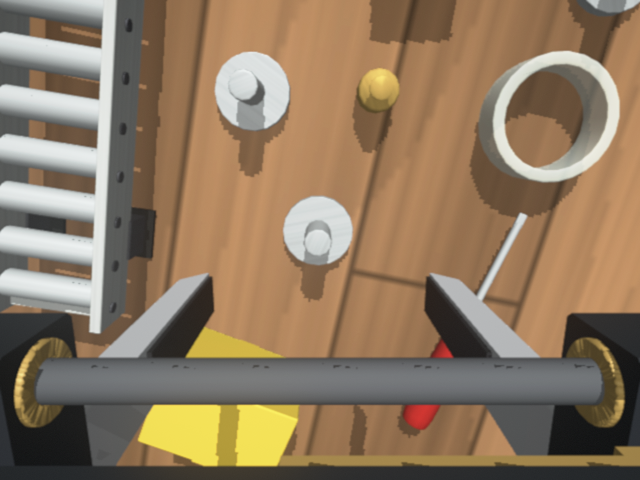

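The disc is at (317,231) with its stem top at (318,242). The yellow decoy's nearest corner is at (205,328), so I'll descend with the fingers half open.

Run:
```python
from h import *
s=load('w5.png')
d=ray(s,317.5,231,.009);t=ray(s,318,242,.05);print(d,t,'yellow',ray(s,205,328,.08),ray(s,205,328,.0))
m=(d+t)/2
togo([m[0],m[1],.030],np.radians(11.6))
```

```text
[ 0.65060832 -0.122551    0.009     ] [ 0.65092992 -0.12195613  0.05      ] yellow [ 0.5878804  -0.18807262  0.08      ] [ 0.57292093 -0.22850323  0.        ]
t 15.6 pos [ 0.6512 -0.1189  0.1776] mm [ -3.2  -1.1 147.6] share [-0.0212 -0.0076  0.9841] turn 0.001 q6 -0.47 w 0.09386727835096176 F [ 0.7 -0.  -0.3]
```

{"name": "carry_out", "arguments": {
  "motion": "-0.02 -0.007 0 0; -0.02 -0.007 0.2 0; -0.02 -0.007 0.45 0; -0.02 -0.007 0.7 0; -0.02 -0.007 0.87 0; -0.02 -0.007 0.95 0; -0.02 -0.007 0.98 0; -0.02 -0.007 0.98 0",
  "grip": 0
}}

```text
time: 16.4
tool_pos: [0.651, -0.1239, 0.0311]
ee_rot: [3.141, 0.0, 1.774]
wrist_force: [0.3, -0.1, 0.6]
width: 0.0473
finger_force: 0.0
```

{"name": "carry_out", "arguments": {
  "motion": "0 0 0 0; 0 0 0 0; 0 0 0 0; 0 0 0 0; 0 0 0 0; 0 0 0 0; 0 0 0 0; 0 0 0 0",
  "grip": -1
}}

```text
time: 17.2
tool_pos: [0.6512, -0.124, 0.0315]
ee_rot: [3.14, 0.001, 1.774]
wrist_force: [0.2, -0.0, 5.1]
width: 0.0195
finger_force: 30.0
```

{"name": "carry_out", "arguments": {
  "motion": "0 0 -0.1 0; 0 0 -0.3 0; 0 0 -0.6 0; 0 0 -0.9 0; 0 0 -0.9 0; 0 0 -0.9 0; 0 0 -0.9 0; 0 0 -0.9 0"
}}

```text
time: 18.0
tool_pos: [0.6489, -0.1235, 0.1619]
ee_rot: [-3.136, -0.003, 1.774]
wrist_force: [0.6, 0.1, -3.1]
width: 0.0198
finger_force: 30.0
```

```bash
python3 -c "
from h import *
togo([.6668,.1748,.130],np.radians(11.6)); wsave('w6.png')"
```

```text
t 18.0 pos [ 0.6489 -0.1235  0.1619] mm [288.5  77.9  32.2] share [1.923  0.5191 0.2148] turn 0.0002 q6 -0.48 w 0.019772176844295965 F [ 0.6  0.1 -3.1]
```

View pics/w6.png

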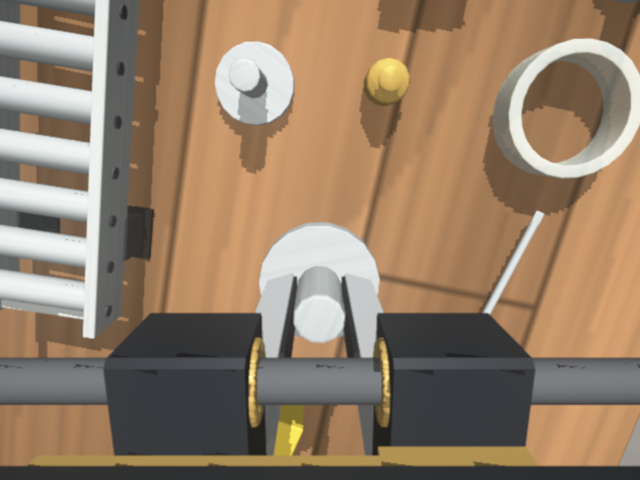

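The disc is held upright, with its stem top at about (319,320) and its plate's far edge at (319,223).

Run:
```python
from h import *
s=load('w6.png');o=robot.get_obs();R=Ro.from_euler('xyz',o['ee_rot']).as_matrix()
print('stem in tool mm',R.T@(ray(s,319,320,.1804)-o['tool_pos'])*1000,'disc front',R.T@(ray(s,319,223,.1404)-o['tool_pos'])*1000)
print(proj(s,o['tool_pos']+R@[0,0,-.0185]))
```

```text
stem in tool mm [  1.32525854  -0.65085022 -18.20116263] disc front [30.41481721 -0.6467456  21.87220204]
[np.float64(320.7524440618158), np.float64(323.657758551199)]
```

{"name": "carry_out", "arguments": {
  "motion": "0.1 0.02 0 0; 0.3 0.08 0 0; 0.5 0.14 0 0; 0.7 0.2 0 0; 0.9 0.25 0 0; 1 0.26 0 0; 1 0.26 0 0; 1 0.26 0 0"
}}

```text
time: 18.85
tool_pos: [0.6582, 0.0305, 0.1652]
ee_rot: [-3.141, 0.001, 1.774]
wrist_force: [-0.2, 0.3, -2.4]
width: 0.0195
finger_force: 30.0
```

{"name": "carry_out", "arguments": {
  "motion": "0.1 0.02 0 0; 0.3 0.08 0 0; 0.5 0.14 0 0; 0.7 0.2 0 0; 0.85 0.25 0 0; 0.9 0.26 0 0; 0.92 0.26 0 0; 0.92 0.26 0 0"
}}

```text
time: 19.65
tool_pos: [0.6687, 0.1731, 0.1654]
ee_rot: [-3.141, 0.001, 1.773]
wrist_force: [0.0, -0.2, -2.4]
width: 0.0195
finger_force: 30.0
```

```bash
python3 -c "
from h import *
togo([.6667,.175,.1115],np.radians(11.6))"
```

```text
t 19.65 pos [0.6687 0.1731 0.1654] mm [ 2.3 -1.6 53.9] share [ 0.0155 -0.0107  0.3593] turn -0.0 q6 -0.03 w 0.019456065147567286 F [ 0.  -0.2 -2.4]
```

{"name": "carry_out", "arguments": {
  "motion": "0.005 -0.008 0.05 0; 0.005 -0.008 0.12 0; 0.005 -0.008 0.18 0; 0.005 -0.008 0.23 0; 0.005 -0.008 0.26 0; 0.005 -0.008 0.275 0; 0.005 -0.008 0.28 0; 0.005 -0.008 0.28 0"
}}

```text
time: 20.45
tool_pos: [0.6676, 0.1745, 0.1238]
ee_rot: [3.141, 0.0, 1.774]
wrist_force: [-0.2, 0.2, -2.4]
width: 0.0195
finger_force: 30.0
```

{"name": "carry_out", "arguments": {
  "motion": "0 0 0.003 0; 0 0 0.006 0; 0 0 0.009 0; 0 0 0.012 0; 0 0 0.014 0; 0 0 0.014 0; 0 0 0.014 0; 0 0 0.014 0"
}}

```text
time: 21.25
tool_pos: [0.6675, 0.1745, 0.1216]
ee_rot: [3.141, 0.0, 1.774]
wrist_force: [0.1, 0.1, -1.7]
width: 0.0198
finger_force: 30.0
```

{"name": "carry_out", "arguments": {
  "motion": "0 0 0.002 0; 0 0 0.003 0; 0 0 0.004 0; 0 0 0.005 0; 0 0 0.005 0; 0 0 0.005 0; 0 0 0.005 0; 0 0 0.005 0"
}}

```text
time: 22.05
tool_pos: [0.6676, 0.1745, 0.1215]
ee_rot: [3.141, 0.0, 1.774]
wrist_force: [-2.8, -0.6, 5.3]
width: 0.0195
finger_force: 30.0
```

Contact. Releasing and rising, then checking.

{"name": "carry_out", "arguments": {
  "motion": "0 0 0 0; 0 0 0 0; 0 0 0 0; 0 0 0 0; 0 0 0 0; 0 0 0 0; 0 0 0 0; 0 0 0 0",
  "grip": 0
}}

```text
time: 22.85
tool_pos: [0.6675, 0.1744, 0.1206]
ee_rot: [3.142, 0.0, 1.774]
wrist_force: [0.0, -0.5, 0.9]
width: 0.0467
finger_force: 0.0
```

{"name": "carry_out", "arguments": {
  "motion": "0 0 -0.1 0; 0 0 -0.3 0; 0 0 -0.6 0; 0 0 -0.8 0; 0 0 -0.8 0; 0 0 -0.8 0; 0 0 -0.8 0; 0 0 -0.8 0"
}}

```text
time: 23.65
tool_pos: [0.6666, 0.1743, 0.238]
ee_rot: [-3.137, 0.0, 1.774]
wrist_force: [-0.6, 0.7, -0.4]
width: 0.0472
finger_force: 0.0
```

```bash
python3 -c "
from h import *
togo([.6667,.175,.1115],np.radians(11.6)); wsave('w7.png')"
```

```text
t 23.65 pos [0.6666 0.1743 0.238 ] mm [  0.7   0.8 126.5] share [0.0046 0.0051 0.843 ] turn 0.0002 q6 -0.03 w 0.04717851600417319 F [-0.6  0.7 -0.4]
```

View pics/w7.png

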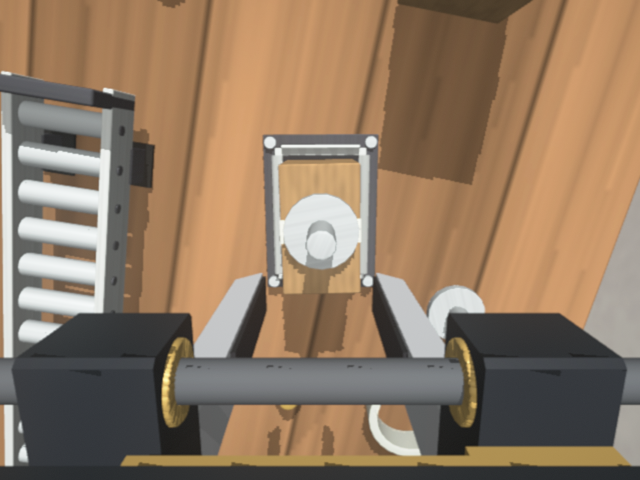

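The disc stands centred at (321,231) on the carton top, which spans (280-360, 164-293), and the carton is square in the pocket. A last numeric check, then hand in.

Run:
```python
from h import *
s=load('w7.png')
K=np.array([ray(s,*p,.09) for p in((280,163),(360,163),(358,293),(284,293))]).mean(0)
d=ray(s,320.5,231,.099); t=ray(s,321,243,.14)
print(K,d,t,np.linalg.norm((d-K)[:2]))
if np.linalg.norm((d-K)[:2])<.008: print(robot.close_job())
```

```text
[0.6666065  0.17539242 0.09      ] [0.6663358  0.17667848 0.099     ] [0.66650768 0.17740593 0.14      ] 0.0013142418759651718
the job is handed in; nothing more can be done
None
```

The job is handed in at about 24 s: the carton was rolled to the end stop and set in the pocket, and the disc stands stem up on its top, measured about 1 mm from the carton's middle; no verdict came back.

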